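# Clamp the sanding block: four clicks and hold

### The job

Lay the brown sanding block flat on the bed of the blue ratchet clamp, lengthwise between the two steel jaws, and let go of it. Then take the yellow knob of the red lever and swing the lever clockwise (seen from above) from its rest stop by exactly four clicks, never on to a fifth, so that the jaws grip the block. The lever springs back if released, so finish while still holding the knob at the fourth click; leave the spool beside the clamp, the leather patch and the eraser where they are.

Things in the scene. Friction and masses are not known exactly. Their poses are not given: they have to be found in the camera images.
- ratchet_clamp: fixed clamp, blue base 84 (x) by 258 (y) by 12. Origin on the table under the middle of the jaw gap; z up, y points from fixed to moving jaw and on to the lever. Base spans y -78 to +180. The block's bed is the base's top, z = 12. Jaws are 40 wide in x, tops at z = 41; fixed jaw's face at y = -43, moving one's at y = +43 with the lever at rest (gap 86).
- sprung_jaw: the moving steel jaw, face 40 by 28, driven 6 mm per click towards the fixed jaw; once the block is pushed against the fixed jaw a spring (500 N/m, 1.5 N preload) takes up the rest. Origin: the clamp's origin shifted by the jaw's travel (not a point on the jaw).
- clamp_lever (a joint): red lever: 0 at its rest stop, pointing along the clamp's -x; grows clockwise from above (knob moves to the clamp's +y side). A click is 0.314 rad (18 deg); clicks at 0.314, 0.628, 0.942, 1.257 (fourth), 1.571; end 1.885. A spring drives it back to 0 from anywhere: 4 to 10 N at the knob. The push eases to about 4 N just before each notch and steps up by 3 to 5 N in and past it.
- lever_knob: yellow upright knob that turns freely on its pin at the lever's end, 22 in diameter, 48 high (top 104 over the table), 100 from the lever's axis. Origin: centre of its underside, 56 over the table, on the top face of the 18 wide red arm; z up.
- knob_grip (a point): point to grip on the knob's axis, 26 above its underside, 82 over the table
- sanding_block: brown sanding block, 45 (x) by 70 (y, its length) by 25 high, 56 to 112 g, loose. Origin at the centre of its underside; z up as it lies.
- thread_spool: bystander: spool of tan thread standing on end, 29 in diameter, 42 high; origin at the centre of its underside
- leather_patch: bystander: small stiff brown leather patch, 34 by 62 by 9, lying flat; origin at the centre of its underside
- eraser: bystander: blue and white eraser, 22 by 52 by 13; origin at the centre of its underside
- lever_axis (a point): point on the lever's vertical axis at the top of the red arm: clamp x = 0, y = +128, z = 56; the knob swings round it at 100 mm radius
Mind the look-alikes: they are no part of the job. Of the things that look like the sanding_block, the middle-sized one is meant.

How it is judged (in metres and radians):
On the way:
1. the block lies flat between the jaws and is let go, the lever still at rest (x of sanding_block in the frame of ratchet_clamp between -0.012 and 0.012 m and y of sanding_block in the frame of ratchet_clamp between -0.012 and 0.012 m and z of sanding_block in the frame of ratchet_clamp below 0.0155 m and angle between the y axis of sanding_block and the y axis of ratchet_clamp, either way round below 0.2 rad and angle between sanding_block's own z axis and vertical below 0.08 rad and contact force between the fingers and sanding_block below 0.2 N and value of joint clamp_lever below 0.16 rad), for 0.2 s.
At the end, for the whole second after the job is handed in: Fingers hold the knob (over 1 N), lever still at the fourth click (1.257 rad, 0.127 either way); block flat on the bed, untouched, square within 0.1 rad, within 14 mm of the jaws' middle line, against the fixed jaw (centre y = -8 mm, 5 either way), pressed by the moving jaw with over 2.5 N (value of joint clamp_lever between 1.13 and 1.385 rad and velocity of joint clamp_lever between -0.1 and 0.1 rad/s and contact force between the fingers and lever_knob above 1 N and contact force between the fingers and sanding_block below 0.2 N and contact force between sprung_jaw and sanding_block above 2.5 N and x of sanding_block in the frame of ratchet_clamp between -0.014 and 0.014 m and y of sanding_block in the frame of ratchet_clamp between -0.013 and -0.003 m and z of sanding_block in the frame of ratchet_clamp below 0.0155 m and angle between the y axis of sanding_block and the y axis of ratchet_clamp, either way round below 0.1 rad and angle between sanding_block's own z axis and vertical below 0.08 rad); the arm keeps its last pose, push and grip.
It fails at once if the lever was swung on towards a fifth click (past 1.45 rad) (value of joint clamp_lever above 1.45 rad).
It fails at once if the thread spool was moved more than 30 mm or knocked over (distance of thread_spool from where it was at the start of the episode above 0.03 m or angle between thread_spool's own z axis and vertical above 0.6 rad).
It fails at once if the leather patch was moved more than 30 mm (distance of leather_patch from where it was at the start of the episode above 0.03 m).
It fails at once if the eraser was moved more than 30 mm (distance of eraser from where it was at the start of the episode above 0.03 m).
It also fails if it takes over 51 s, if anything falls off the work surface, if the arm or the gripper's body presses on something with over 40 N, if the wrist force passes 120 N, or if a joint passes its speed limit or range.

### The arm

A 6-joint arm with a two-finger parallel gripper is mounted at the origin on a cart in front of the work surface, level with it; the furniture and walls round the work are solid. World frame = base frame: x ahead of the robot, y to its left, z up, the work surface at z = 0. Lengths are in mm, angles in rad, forces in N, time in s.
With the tool pointing down it reaches from about 250 to 725 mm from the base axis. Payload 4 kg.
Tool frame: the origin (TCP) lies at the very end of the fingers, on their centre line; the grasp point (between the pads) lies 19 mm behind it; z points along the fingers, y is the line along which they close (so a half turn about z gives the same grasp; the last joint's range is limited). The gripper opens to 85 mm and grips with 20 to 120 N. Pads are 22 mm wide; open, the fingers measure 114 mm over their backs; the gripper's body (76 mm by 85 mm) begins 54 mm behind the grasp point. The pads swing forward as they close: fully open they stand 13 mm farther back than shut.
Start: joints at [-1.343, 0.241, 0.005, 1.335, 0, 1.571], TCP at [112.916, -487.083, 231.306] pointing down, gripper open.
Joint ranges: [-2.72, 2.72], [-1.05, 1.87], [-1.09, 1.28], [-1.99, 2.15], [-1.42, 1.44], [-3.14, 3.14]. Speed limits (rad/s): [2.79, 2.79, 3.14, 3.14, 3.14, 3.14].

### API

Orientations are given as a rotation vector (axis times angle).
In Python, from plant import bot gives the robot as it stands.
- The arm moves only by the tool jog_arm, never from a script. Its argument "motion" is a list of rows, each a list of 3 entries, a list of its own where there are three numbers: the shift along the tool's x, y, z in mm, then the turn, a rotation vector about the tool's x, y, z in degrees, then the closure, from -1 (fully open) to 1 (shut). A call has 1 to 12 rows; each row shifts and turns the commanded pose from where the row before left it, along the tool's axes as they then stand; what a row does not reach is not made up. A row lasts 1/10 s, in which the tool goes at most 50 mm and 8.59 degrees, less where a joint would pass 70% of its speed; a pose out of reach is approached as far as the arm can. A call with a gripper value outside its range is refused whole. The fingers move at their own pace and stop on an object; "force" is the grip in N (left out, the last holds). Time passes only in rows, so rows that do not move let the fingers close. It gives the time, the measured TCP pose, the force, the opening and the grip force at its end, in the units of the state.
- bot.get_obs(): the state, without advancing time (a new reading comes with each control period).
- bot.camera(name): name is "side" or "top" or "wrist"; returns the picture (420x560x3 uint8, red, green, blue); there is no depth.
- bot.calibration(name): a dict with "camera_matrix" (3x3 intrinsics, pixels), "extrinsics" (4x4, takes a point from camera to world coordinates). Camera axes: x right, y up, looking along -z (the intrinsics and any distortion apply to the point x, -y, -z); pixel columns grow to the right and rows downward; lengths in mm; the calibration is good to about 2 mm. A picture is of the moment at which its call begins: read the wrist's pose just before it. calibration takes no time and is no camera call; for the wrist camera it gives the pose at the moment of the call.
- bot.sign_off(): hands the job in; it is judged then, once.
The state is a dict: "t": time; "joints": joint angles; "qvel": joint speeds; "effort": joint torques, N m; "tool_pos": TCP position; "orientation": TCP orientation; "ft_force": force on the tool from outside, world axes, zero at the start; "torque": the same for the moment, N m; "gripper_width": finger opening in mm; "grasp_force": force on a finger pad.
Only numpy, scipy, OpenCV 4.12 (cv2) and the standard library are available. Lean on these libraries where they do the work, as an engineer would, in place of code of your own. Each camera call takes 0.05 s, during which the arm holds its last target. There are 200 camera calls.

## Working session

There is one attempt and no reset: what is moved stays moved. The work goes in short steps, Python scripts to look and compute and a tool call to move; the robot and the scene stay as the last step left them, time stands still between calls to the robot, and variables do not carry over. Pictures are saved under pics/ and viewed, at most 10 in all, crops included, and the job is handed in when it is done.

Besides the shell and the picture viewer there is one more tool, called as name([rows], argument=value, ...), one row to a line, values as JSON. jog_arm: Moves the arm, as the interface text tells. Its arguments: {"type":"object","properties":{"motion":{"type":"array","items":{"type":"array"}},"force":{"type":"number"}},"required":["motion"]}

```bash
mkdir -p pics; python3 - <<'E'
from plant import bot
import cv2
print(bot.get_obs())
for n in("top","side"):
    cv2.imwrite(f"pics/{n}0.png",bot.camera(n)[:,:,::-1]); c=bot.calibration(n); print(n,c)
E
```

```text
{'t': 0.0, 'joints': array([-1.34297936e+00,  2.41414999e-01,  3.73610628e-03,  1.33521750e+00,
        3.00928040e-05,  1.57079463e+00]), 'qvel': array([ 3.76010934e-04,  3.45550609e-05, -3.06950997e-04,  5.87925121e-04,
        5.57709176e-04,  3.49590271e-03]), 'effort': array([ 7.50406143e-04, -3.72318041e+01,  2.52406955e+01,  1.71390432e-02,
        1.12504629e-04, -9.12484893e-06]), 'tool_pos': array([ 112.79148366, -486.46144971,  230.41649689]), 'orientation': array([-3.11915672e+00, -3.56845746e-01,  3.27763083e-04]), 'ft_force': array([-0.11464357, -0.2818952 ,  0.3844358 ]), 'torque': array([-0.02479596, -0.03172081, -0.00101645]), 'grasp_force': 0.0, 'gripper_width': 85.43253362092099}
top {'camera_matrix': array([[444.84998736,   0.        , 277.53130183],
       [  0.        , 444.84998736, 202.06394933],
       [  0.        ,   0.        ,   1.        ]]), 'extrinsics': array([[-2.13604474e-02,  9.84010052e-01, -1.76827454e-01,
         3.02204261e+02],
       [-9.99771471e-01, -2.11755324e-02,  2.93296724e-03,
        -1.42961320e+02],
       [-8.58346247e-04,  1.76849694e-01,  9.84237496e-01,
         1.38270858e+03],
       [ 0.00000000e+00,  0.00000000e+00,  0.00000000e+00,
         1.00000000e+00]])}
side {'camera_matrix': array([[409.95569672,   0.        , 286.59553783],
       [  0.        , 409.95569672, 205.99113342],
       [  0.        ,   0.        ,   1.        ]]), 'extrinsics': array([[ 8.42967054e-01,  2.33510419e-01, -4.84643612e-01,
        -1.44175450e+01],
       [-5.37965013e-01,  3.66631626e-01, -7.59061852e-01,
        -1.00877113e+03],
       [ 4.36824152e-04,  9.00585440e-01,  4.34678817e-01,
         5.65124717e+02],
       [ 0.00000000e+00,  0.00000000e+00,  0.00000000e+00,
         1.00000000e+00]])}
```

View pics/top0.png

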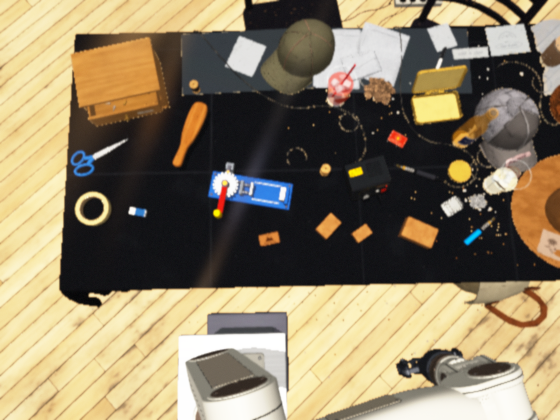

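View pics/side0.png

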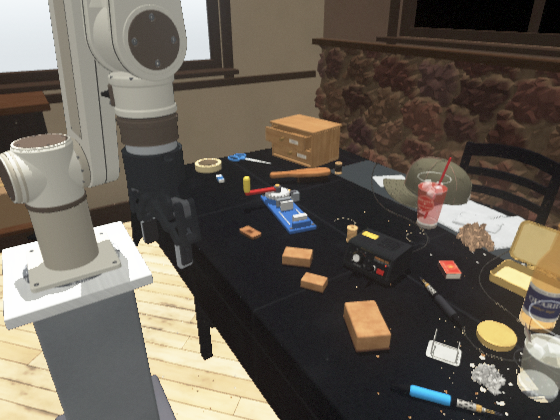

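The top view shows the clamp at about (209–293, 170–210), lever axis (226,184), knob (217,213). The three blocks are at (328,226) (middle-sized), (361,233) and (419,232). The patch is at (269,239), the eraser at (137,212), and the spool is probably at (326,170) or (229,167).

```bash
cat > h.py <<'E'
from plant import bot
import numpy as np, cv2
def ray(c,uv):
    K,E=c["camera_matrix"],c["extrinsics"]
    d=np.linalg.inv(K)@[uv[0],uv[1],1]; d=E[:3,:3]@(d*[1,-1,-1]); return E[:3,3],d/np.linalg.norm(d)
def at_z(c,uv,z):
    o,d=ray(c,uv); return o+d*(z-o[2])/d[2]
def tri(rs):
    A=0;b=0
    for o,d in rs:
        P=np.eye(3)-np.outer(d,d);A=A+P;b=b+P@o
    x=np.linalg.solve(A,b); return x,[np.linalg.norm(np.cross(x-o,d)) for o,d in rs]
def proj(c,p):
    E=c["extrinsics"]; q=E[:3,:3].T@(np.array(p)-E[:3,3]); q=c["camera_matrix"]@(q*[1,-1,-1]); return q[:2]/q[2]
E
python3 - <<'E'
from h import *
c=bot.calibration("top")
for n,uv,z in [("axis",(226,184),56),("knob",(217,213),104),("block",(328,226),25),("small",(361,233),20),("patch",(269,239),9),("spool?",(326,169),42),("sp2",(229,166),42),("cl1",(293,196),12),("cl0",(210,188),12)]: print(n,at_z(c,uv,z).round())
w=bot.calibration("wrist"); print(w); o=bot.get_obs(); print(o["tool_pos"])
a=cv2.imread("pics/top0.png")[150:260,190:390]; cv2.imwrite("pics/topc.png",cv2.resize(a,None,fx=4,fy=4,interpolation=cv2.INTER_CUBIC))
E
```

```text
axis [600.   9.  56.]
knob [503.  30. 104.]
block [ 468. -300.   25.]
small [ 445. -401.   20.]
patch [ 434. -118.    9.]
spool? [ 644. -300.   42.]
sp2 [660.   1.  42.]
cl1 [ 567. -196.   12.]
cl0 [598.  65.  12.]
{'camera_matrix': array([[336.36570347,   0.        , 277.17861187],
       [  0.        , 336.36570347, 205.79846121],
       [  0.        ,   0.        ,   1.        ]]), 'extrinsics': array([[ 2.25756681e-01,  9.27264024e-01,  2.98689388e-01,
         1.88792700e+02],
       [-9.74183157e-01,  2.15213262e-01,  6.81940560e-02,
        -4.70527094e+02],
       [-1.04802257e-03, -3.06373434e-01,  9.51910826e-01,
         3.72260401e+02],
       [ 0.00000000e+00,  0.00000000e+00,  0.00000000e+00,
         1.00000000e+00]])}
[ 112.79240663 -486.51408297  230.49026172]
```

View pics/topc.png

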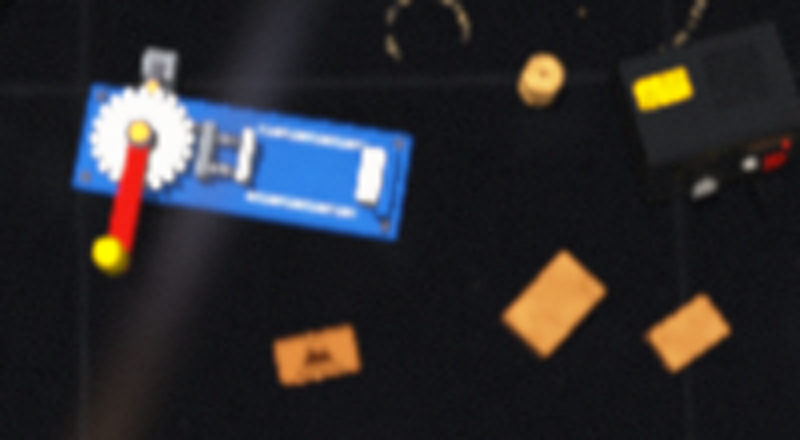

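The crop shows the middle block with corners (564,250), (606,291), (545,357), (501,316). The spool is at (540,78), well clear, and the lever is at rest with its knob at (110,254). Next I'll bring the wrist camera over the scene.

jog_arm([
  [[40,-23,-7],[0,0,0],-1],
  [[40,-23,-7],[0,0,0],-1],
  [[40,-23,-7],[0,0,0],-1],
  [[40,-23,-7],[0,0,0],-1],
  [[40,-23,-7],[0,0,0],-1],
  [[40,-23,-7],[0,0,0],-1],
  [[40,-23,-7],[0,0,0],-1],
  [[40,-23,-7],[0,0,0],-1],
  [[40,-23,-7],[0,0,0],-1],
  [[40,-23,-7],[0,0,0],-1],
  [[0,0,0],[0,0,0],-1],
  [[0,0,0],[0,0,0],-1],
])

```text
t: 1.3
tool_pos: [450.9, -171.8, 300.6]
orientation: [-3.12, -0.361, 0.002]
ft_force: [-1.0, -0.6, 0.3]
gripper_width: 85.7
grasp_force: 0.0
```

```bash
cat > w.py <<'E'
from h import *
import sys,pickle
n=sys.argv[1]; o=bot.get_obs(); c=bot.calibration("wrist"); im=bot.camera("wrist")[:,:,::-1]
pickle.dump(c,open(n+".pkl","wb")); cv2.imwrite(f"pics/{n}.png",cv2.resize(im,None,fx=1.42,fy=1.42,interpolation=cv2.INTER_CUBIC))
print({k:np.round(o[k],3) for k in("t","joints","tool_pos","orientation","gripper_width","ft_force")}); print(c["extrinsics"].round(2))
E
python3 w.py w1
```

```text
{'t': np.float64(1.3), 'joints': array([-0.364,  0.188,  0.117,  1.501, -0.   ,  2.547]), 'tool_pos': array([ 450.883, -171.777,  300.643]), 'orientation': array([-3.12e+00, -3.61e-01,  2.00e-03]), 'gripper_width': np.float64(85.732), 'ft_force': array([-0.96 , -0.583,  0.278])}
[[ 2.3000e-01  9.3000e-01  3.0000e-01  5.2700e+02]
 [-9.7000e-01  2.2000e-01  7.0000e-02 -1.5532e+02]
 [ 0.0000e+00 -3.1000e-01  9.5000e-01  4.4230e+02]
 [ 0.0000e+00  0.0000e+00  0.0000e+00  1.0000e+00]]
```

View pics/w1.png

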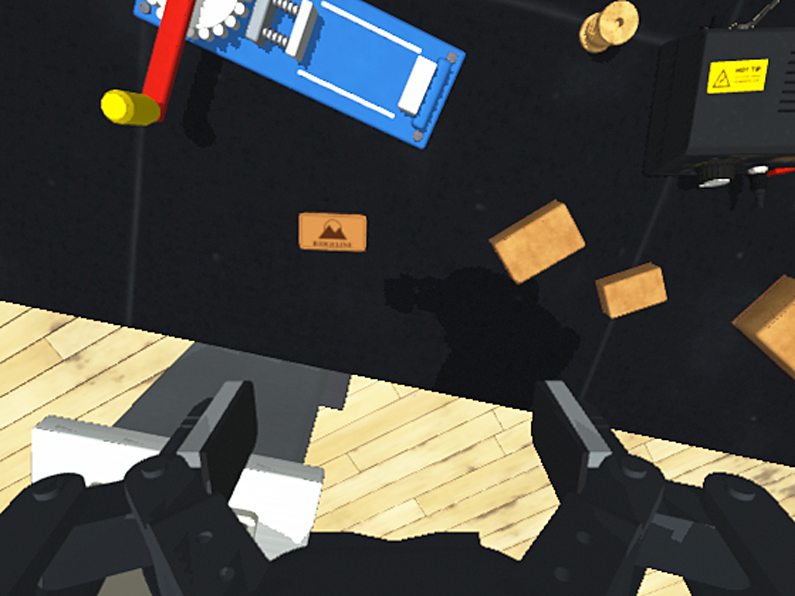

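The wrist view shows the clamp at upper left, cut off at the axis, and the knob top at (117,106). The middle block is around (538,242), the patch at (333,232) and the spool at (620,20). I'll move forward for the whole clamp.

jog_arm([
  [[35,0,0],[0,0,0],-1],
  [[35,0,0],[0,0,0],-1],
  [[35,0,0],[0,0,0],-1],
  [[0,0,0],[0,0,0],-1],
  [[0,0,0],[0,0,0],-1],
])

```text
t: 1.85
tool_pos: [551.9, -150.2, 300.2]
orientation: [-3.121, -0.354, 0.004]
ft_force: [0.3, -0.4, -0.3]
gripper_width: 85.3
grasp_force: 0.0
```

```bash
python3 w.py w2
```

```text
{'t': np.float64(1.85), 'joints': array([-0.266,  0.377,  0.372,  1.568, -0.   ,  2.65 ]), 'tool_pos': array([ 551.942, -150.239,  300.171]), 'orientation': array([-3.121, -0.354,  0.004]), 'gripper_width': np.float64(85.275), 'ft_force': array([ 0.29 , -0.434, -0.26 ])}
[[ 2.2000e-01  9.3000e-01  3.0000e-01  6.2833e+02]
 [-9.7000e-01  2.1000e-01  7.0000e-02 -1.3412e+02]
 [-0.0000e+00 -3.1000e-01  9.5000e-01  4.4173e+02]
 [ 0.0000e+00  0.0000e+00  0.0000e+00  1.0000e+00]]
```

View pics/w2.png

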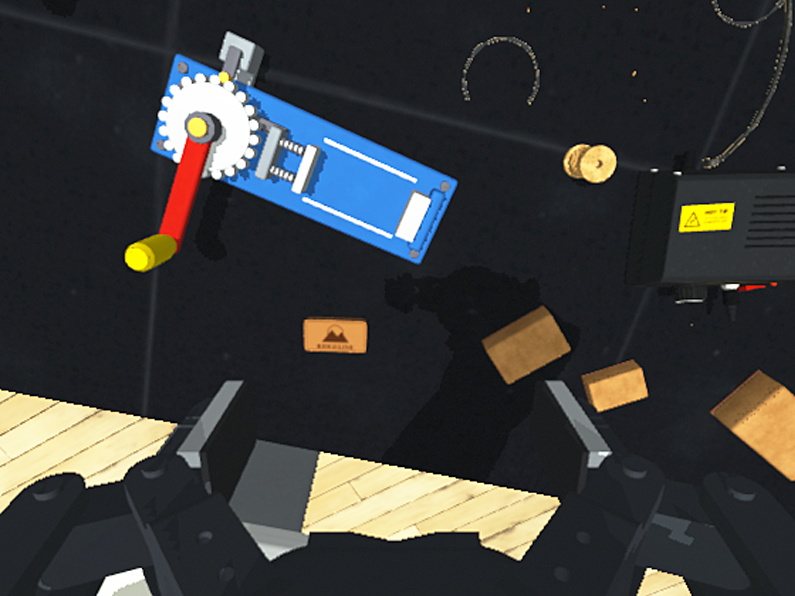

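```bash
python3 - <<'E'
import cv2,numpy as np
def f(n,x,y,w,h,s): # enlarge in 1.42-scaled coords
    return cv2.resize(cv2.imread(f"pics/{n}.png")[y:y+h,x:x+w],None,fx=s,fy=s,interpolation=cv2.INTER_CUBIC)
a=f("w1",470,185,130,110,3); b=f("w2",470,325,130,110,3)
cv2.imwrite("pics/blk.png",np.hstack([a,b]))
E
```

```text
(no output)
```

View pics/blk.png

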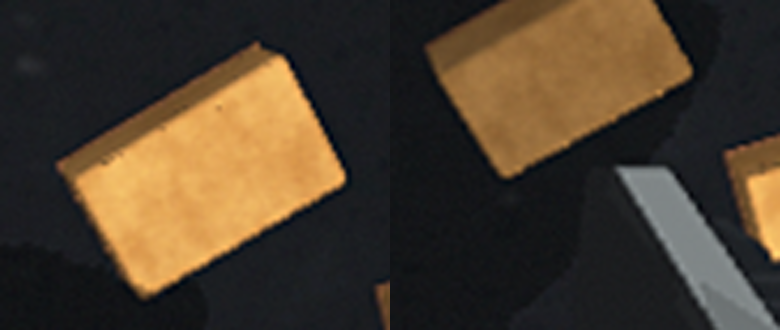

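In the enlarged block crops, the w1 top-face corners are (72,178), (286,56), (346,181), (143,299). In w2 they are (53,75), (261,-2), (303,72), (115,181). In the full w2 picture the base corners are (175,54), (457,181), (421,263), (152,149), and the knob top is at (138,257).

```bash
cat > m.py <<'E'
from h import *
import pickle
c1,c2=[pickle.load(open(n+".pkl","rb")) for n in("w1","w2")]
f=lambda p:np.array(p)/1.42+(0.5/1.42-.5)
k1=[(72,178),(286,56),(346,181),(143,299)];k2=[(53,75),(261,-2),(303,72),(115,181)]
P=[]
for a,b in zip(k1,k2):
    x,e=tri([ray(c1,f(np.array(a)/3+(470,185))),ray(c2,f(np.array(b)/3+(470,325)))]);P.append(x);print(x.round(1),np.round(e,1))
P=np.array(P);print("blk",P.mean(0).round(1),[np.linalg.norm(P[i]-P[i-1]).round(1) for i in range(4)])
d=(P[1]-P[0]+P[2]-P[3]);print("block long yaw",np.degrees(np.arctan2(d[1],d[0])))
Q=[at_z(c2,f(u),12) for u in [(175,54),(457,181),(421,263),(152,149)]]
for q in Q: print(q.round(1))
Q=np.array(Q);print([np.linalg.norm(Q[i]-Q[i-1]).round(1) for i in range(4)])
d=Q[0]-Q[1]+Q[3]-Q[2];ya=np.arctan2(d[1],d[0]);y=np.array([np.cos(ya),np.sin(ya),0]);x=np.array([y[1],-y[0],0]);m=Q.mean(0)
org=m-51*y;print("clamp yaw(y axis)",np.degrees(ya),"org",org)
print("axis",org+128*y,"obs",at_z(c2,f((198,126)),62),"knob",org+128*y-100*x,"obs",tri([ray(c1,f((117,106))),ray(c2,f((138,257)))]),at_z(c2,f((138,257)),104))
for a,b in [((465,52),(457,181)),((424,148),(421,263))]: print(tri([ray(c1,f(a)),ray(c2,f(b))]))
print("jaw mouth fixed/moving px", [(proj(c2,org+s*43*y+t*20*x+[0,0,29])*1.42).round() for s in(-1,1) for t in (-1,1)])
E
python3 m.py
```

```text
[ 459.8 -263.9   24.4] [1. 1.]
[ 510.4 -302.1   59.9] [2.7 2.7]
[ 476.7 -345.1   18.4] [0. 0.]
[ 429.1 -294.4   26.6] [0.1 0.1]
blk [ 469.  -301.4   32.3] [np.float64(43.3), np.float64(72.7), np.float64(68.6), np.float64(70.0)]
block long yaw -42.20508872807476
[651.3  53.9  12. ]
[ 605.2 -196.4   12. ]
[ 525.9 -183.5   12. ]
[572.3  66.9  12. ]
[np.float64(80.0), np.float64(254.6), np.float64(80.3), np.float64(254.6)]
clamp yaw(y axis) 79.53737213105138 org [ 579.41038837 -114.93188925   12.        ]
axis [602.65443858  10.93992702  12.        ] obs [603.25906041  11.01324083  62.        ] knob [504.31708212  29.09934125  12.        ] obs (array([504.33777204,  30.58750842,  98.54903321]), [np.float64(0.3738070842342367), np.float64(0.3738070842341962)]) [506.1810535   28.37293541 104.        ]
(array([ 605.16387179, -196.63108556,   11.45160703]), [np.float64(0.11945537708232665), np.float64(0.11945537708241077)])
(array([ 525.02640312, -183.41341045,    8.59511022]), [np.float64(0.49537617276907175), np.float64(0.4953761727691297)])
jaw mouth fixed/moving px [array([396., 235.]), array([415., 191.]), array([300., 194.]), array([317., 148.])]
```

```bash
cat >> m.py <<'E'
print("----")
for c,k,o in ((c1,k1,(470,185)),(c2,k2,(470,325))):
    P=np.array([at_z(c,f(np.array(a)/3+o),25) for a in k]);d=P[2]-P[3]
    print(P[[0,2]].mean(0).round(1),[np.linalg.norm(P[i]-P[i-1]).round(1) for i in range(4)],np.degrees(np.arctan2(d[1],d[0])),np.degrees(np.arctan2(*(P[0]-P[3])[1::-1])))
E
python3 m.py|sed -n '/----/,$p'
python3 - <<'E'
from h import *
from scipy.spatial.transform import Rotation as R
o=bot.get_obs();r=R.from_rotvec(o["orientation"]).as_matrix();print(r.round(3),np.degrees(np.arctan2(r[1,0],r[0,0])))
E
```

```text
----
[ 468.6 -302.5   25. ] [np.float64(44.6), np.float64(69.5), np.float64(42.8), np.float64(68.0)] -44.2301890218639 45.8718748875702
[ 469.6 -303.3   25. ] [np.float64(44.1), np.float64(68.7), np.float64(29.9), np.float64(68.9)] -42.69311351075773 43.70932727072407
[[ 0.975  0.224 -0.002]
 [ 0.224 -0.975  0.   ]
 [-0.002 -0.001 -1.   ]] 12.936428227960219
```

jog_arm([
  [[-28.8,32.6,0],[0,0,0],-1],
  [[-28.8,32.6,0],[0,0,0],-1],
  [[-28.8,32.6,0],[0,0,0],-1],
  [[-28.8,32.6,0],[0,0,0],-1],
  [[0,0,15],[0,0,-8],-1],
  [[0,0,15],[0,0,-8],-1],
  [[0,0,15],[0,0,-8],-1],
  [[0,0,15],[0,0,-8],-1],
  [[0,0,15],[0,0,-8],-1],
  [[0,0,15],[0,0,-8],-1],
  [[0,0,15],[0,0,-8],-1],
  [[0,0,15],[0,0,-8],-1],
])

```text
t: 3.1
tool_pos: [468.2, -302.6, 181.7]
orientation: [2.454, 1.961, -0.0]
ft_force: [0.8, -0.3, -0.3]
gripper_width: 85.3
grasp_force: 0.0
```

jog_arm([
  [[0,0,10],[0,0,-8],-1],
  [[0,0,10],[0,0,-8],-1],
  [[0,0,10],[0,0,-8],-1],
  [[0,0,10],[0,0,-8],-1],
  [[0,0,10],[0,0,-8],-1],
  [[0,0,10],[0,0,-8],-1],
  [[0,0,10],[0,0,-8],-1],
  [[0,0,10],[0,0,-2.5],-1],
  [[0,0,0],[0,0,0],-1],
  [[0,0,0],[0,0,0],-1],
])

```text
t: 4.1
tool_pos: [469.0, -302.5, 102.1]
orientation: [1.192, 2.907, -0.0]
ft_force: [-0.0, 0.1, -0.0]
gripper_width: 85.5
grasp_force: 0.0
```

```bash
cat > s.py <<'E'
from h import *
from scipy.spatial.transform import Rotation as R
import sys
o=bot.get_obs();r=R.from_rotvec(o["orientation"]).as_matrix()
print(np.round(o["t"],2),o["tool_pos"].round(1),"yaw",np.degrees(np.arctan2(r[1,0],r[0,0])).round(2),"z",r[:,2].round(3),"grip",np.round(o["gripper_width"],1),np.round(o["grasp_force"],1),"F",o["ft_force"].round(1),"j",o["joints"].round(2))
if len(sys.argv)>3:
    t=np.array([float(a) for a in sys.argv[1:4]]);print("tool delta",(r.T@(t-o["tool_pos"])).round(1))
E
python3 s.py 469 -303 8; python3 w.py w3
```

```text
4.1 [ 469.  -302.5  102.1] yaw 135.4 z [ 0. -0. -1.] grip 85.5 0.0 F [-0.   0.1 -0. ] j [-0.57  0.44 -0.06  1.07 -0.    0.21]
tool delta [-0.3 -0.4 94.1]
{'t': np.float64(4.1), 'joints': array([-0.573,  0.441, -0.057,  1.073, -0.   ,  0.206]), 'tool_pos': array([ 469.021, -302.506,  102.069]), 'orientation': array([ 1.192,  2.907, -0.   ]), 'gripper_width': np.float64(85.538), 'ft_force': array([-0.011,  0.145, -0.002])}
[[ 7.0000e-01 -6.8000e-01 -2.2000e-01  4.1258e+02]
 [ 7.1000e-01  6.7000e-01  2.2000e-01 -2.4881e+02]
 [-0.0000e+00 -3.1000e-01  9.5000e-01  2.4383e+02]
 [ 0.0000e+00  0.0000e+00  0.0000e+00  1.0000e+00]]
```

View pics/w3.png

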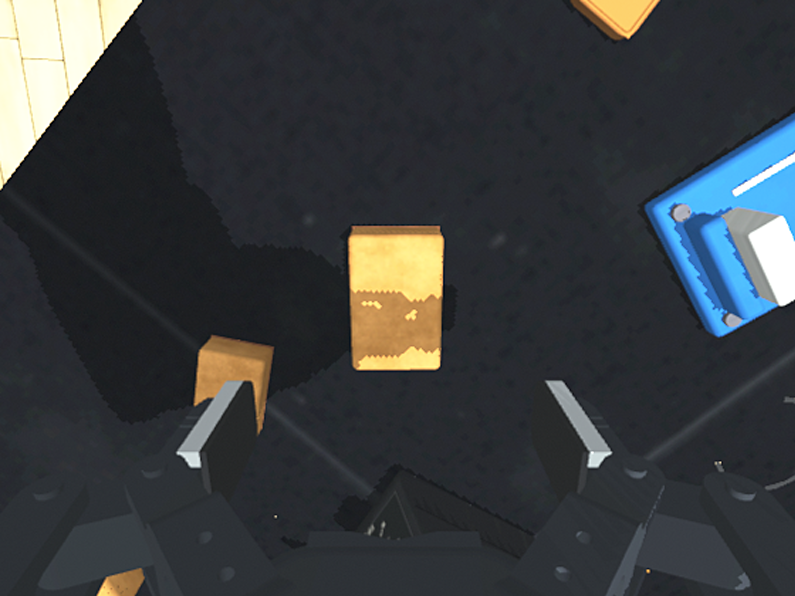

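The block sits square in the gripper view, with top corners (348,236), (443,236), (441,370), (353,370). The small block's near corner is at (273,347).

```bash
python3 - <<'E'
from h import *
import pickle
from scipy.spatial.transform import Rotation as R
c=pickle.load(open("w3.pkl","rb"));o=bot.get_obs();r=R.from_rotvec(o["orientation"]).as_matrix()
f=lambda p:np.array(p)/1.42-.15
for u,z in [((348,236),25),((443,236),25),((441,370),25),((353,370),25),((273,347),20),((262,432),20)]:
    q=at_z(c,f(u),z); print(q.round(1),(r.T@(q-o["tool_pos"])).round(1))
E
```

```text
[ 428.3 -294.3   25. ] [ 35.3 -23.1  77.3]
[ 459.3 -262.9   25. ] [35.3 21.  77.3]
[ 509.1 -310.5   25. ] [-33.6  22.1  77.4]
[ 477.8 -342.3   25. ] [-33.6 -22.6  77.4]
[ 441.5 -364.2   20. ] [-23.1 -63.7  82.4]
[ 470.4 -406.7   20. ] [-73.5 -73.6  82.5]
```

jog_arm([
  [[0.5,0,30],[0,0,0],-1],
  [[0,0,30],[0,0,0],-1],
  [[0,0,25],[0,0,0],-1],
  [[0,0,11],[0,0,0],-1],
  [[0,0,0],[0,0,0],-1],
  [[0,0,0],[0,0,0],1],
  [[0,0,0],[0,0,0],1],
  [[0,0,0],[0,0,0],1],
  [[0,0,0],[0,0,0],1],
  [[0,0,0],[0,0,0],1],
  [[0,0,0],[0,0,0],1],
], force=40)

```text
t: 5.25
tool_pos: [471.0, -302.5, 7.0]
orientation: [1.187, 2.905, -0.001]
ft_force: [0.6, -0.3, 6.2]
gripper_width: 44.0
grasp_force: 42.6
```

```bash
python3 s.py
```

```text
5.25 [ 471.  -302.5    7. ] yaw 135.55 z [ 0.003 -0.002 -1.   ] grip 44.0 42.6 F [ 0.6 -0.3  6.2] j [-0.57  0.55 -0.16  0.85 -0.    0.2 ]
```

jog_arm([
  [[0,0,-20],[0,0,0],1],
  [[0,0,-35],[0,0,0],1],
  [[0,0,-35],[0,0,0],1],
  [[10.7,41.8,0],[0,0,0],1],
  [[10.7,41.8,0],[0,0,0],1],
  [[10.7,41.8,0],[0,0,0],1],
  [[10.7,41.8,0],[0,0,0],1],
  [[10.7,41.8,0],[0,0,0],1],
  [[0,0,0],[0,0,8],1],
  [[0,0,0],[0,0,8],1],
  [[0,0,0],[0,0,8],1],
  [[0,0,0],[0,0,8],1],
])

```text
t: 6.45
tool_pos: [577.9, -114.6, 95.3]
orientation: [-1.95, -2.463, 0.0]
ft_force: [-0.3, 0.5, -0.4]
gripper_width: 44.1
grasp_force: 41.9
```

jog_arm([
  [[0,0,0],[0,0,8],1],
  [[0,0,0],[0,0,8],1],
  [[0,0,0],[0,0,8],1],
  [[0,0,0],[0,0,0],1],
  [[0,0,0],[0,0,0],1],
  [[0,0,0],[0,0,0],1],
])

```text
t: 7.05
tool_pos: [577.9, -115.0, 95.3]
orientation: [-2.413, -2.012, 0.0]
ft_force: [0.1, -0.1, -0.5]
gripper_width: 44.2
grasp_force: 41.9
```

```bash
python3 s.py 579.3 -115.9 20; python3 w.py w4
```

```text
7.05 [ 577.9 -115.    95.3] yaw 79.66 z [-0.  0. -1.] grip 44.2 41.9 F [ 0.1 -0.1 -0.5] j [-0.2   0.5   0.03  1.09 -0.    1.55]
tool delta [-0.6  1.5 75.3]
{'t': np.float64(7.05), 'joints': array([-0.196,  0.503,  0.026,  1.094, -0.   ,  1.555]), 'tool_pos': array([ 577.907, -114.999,   95.333]), 'orientation': array([-2.413, -2.012,  0.   ]), 'gripper_width': np.float64(44.228), 'ft_force': array([ 0.112, -0.125, -0.482])}
[[ 9.8000e-01  1.7000e-01  5.0000e-02  5.9147e+02]
 [-1.8000e-01  9.4000e-01  3.0000e-01 -3.9230e+01]
 [ 0.0000e+00 -3.1000e-01  9.5000e-01  2.3708e+02]
 [ 0.0000e+00  0.0000e+00  0.0000e+00  1.0000e+00]]
```

View pics/w4.png

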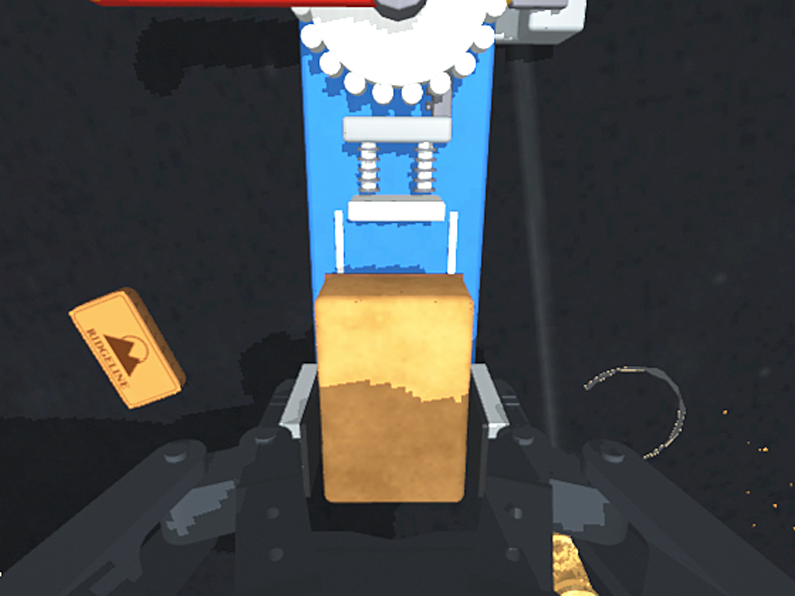

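The held block's top face spans columns 317–472 at the front (row 298) and ends at row 501. The moving jaw's front top edge runs (348,220)–(445,220), and the base edges at row 150 are at about 306 and 487.

```bash
python3 - <<'E'
from h import *
import pickle
from scipy.spatial.transform import Rotation as R
c=pickle.load(open("w4.pkl","rb"));o=bot.get_obs();r=R.from_rotvec(o["orientation"]).as_matrix()
f=lambda p:np.array(p)/1.42-.15
for u,z in [((348,220),41),((445,220),41),((306,150),12),((487,150),12),((312,260),12),((482,260),12),((317,298),112.5),((472,298),112.5),((464,501),112.5),((325,501),112.5)]:
    q=at_z(c,f(u),z); print((r.T@(q-o["tool_pos"])).round(1))
E
```

```text
[ 45.  -19.1  54.3]
[45.  20.8 54.3]
[ 71.9 -39.9  83.3]
[72.  41.9 83.3]
[ 20.8 -39.8  83.3]
[20.9 42.5 83.3]
[ 35.2 -21.4 -17.2]
[ 35.2  21.3 -17.2]
[-33.1  22.2 -17.2]
[-33.1 -22.2 -17.2]
```

jog_arm([
  [[1,1,25],[0,0,0],1],
  [[0,0,25],[0,0,0],1],
  [[0,0,15],[0,0,0],1],
  [[0,0,6],[0,0,0],1],
  [[0,0,4],[0,0,0],1],
  [[0,0,0],[0,0,0],1],
  [[0,0,0],[0,0,0],1],
])

```text
t: 7.8
tool_pos: [579.9, -114.4, 21.2]
orientation: [2.413, 2.009, 0.002]
ft_force: [-0.2, 0.9, -0.8]
gripper_width: 43.9
grasp_force: 42.0
```

```bash
python3 s.py
```

```text
7.8 [ 579.9 -114.4   21.2] yaw 79.56 z [ 0.002 -0.    -1.   ] grip 43.9 42.0 F [-0.2  0.9 -0.8] j [-0.19  0.58 -0.06  0.93  0.    1.56]
```

jog_arm([
  [[0,0,1],[0,0,0],1],
  [[0,0,1],[0,0,0],1],
  [[0,0,0],[0,0,0],1],
  [[0,0,0],[0,0,0],0.3],
  [[0,0,0],[0,0,0],-0.3],
  [[0,0,0],[0,0,0],-1],
  [[0,0,0],[0,0,0],-1],
  [[0,0,0],[0,0,0],-1],
  [[0,0,0],[0,0,0],-1],
])

```text
t: 8.7
tool_pos: [579.0, -114.2, 18.1]
orientation: [-2.414, -2.01, 0.0]
ft_force: [1.1, 0.1, -0.1]
gripper_width: 85.6
grasp_force: 0.0
```

jog_arm([
  [[0,0,-15],[0,0,0],-1],
  [[0,0,-30],[0,0,0],-1],
  [[0,0,-35],[0,0,0],-1],
  [[0,0,-40],[0,0,0],-1],
  [[0,0,-40],[0,0,0],-1],
  [[0,0,0],[0,0,0],-1],
  [[0,0,0],[0,0,0],-1],
])

```text
t: 9.4
tool_pos: [579.9, -114.4, 179.6]
orientation: [2.413, 2.008, 0.003]
ft_force: [-0.5, -0.3, -1.3]
gripper_width: 85.7
grasp_force: 0.0
```

```bash
python3 s.py;python3 w.py w5
```

```text
9.4 [ 579.9 -114.4  179.6] yaw 79.55 z [ 0.003 -0.001 -1.   ] grip 85.7 0.0 F [-0.5 -0.3 -1.3] j [-0.19  0.44  0.16  1.28  0.    1.56]
{'t': np.float64(9.4), 'joints': array([-0.195,  0.444,  0.16 ,  1.284,  0.   ,  1.558]), 'tool_pos': array([ 579.886, -114.365,  179.624]), 'orientation': array([2.413, 2.008, 0.003]), 'gripper_width': np.float64(85.707), 'ft_force': array([-0.503, -0.289, -1.269])}
[[ 9.8000e-01  1.7000e-01  5.0000e-02  5.9318e+02]
 [-1.8000e-01  9.4000e-01  3.0000e-01 -3.8540e+01]
 [ 0.0000e+00 -3.1000e-01  9.5000e-01  3.2140e+02]
 [ 0.0000e+00  0.0000e+00  0.0000e+00  1.0000e+00]]
```

View pics/w5.png

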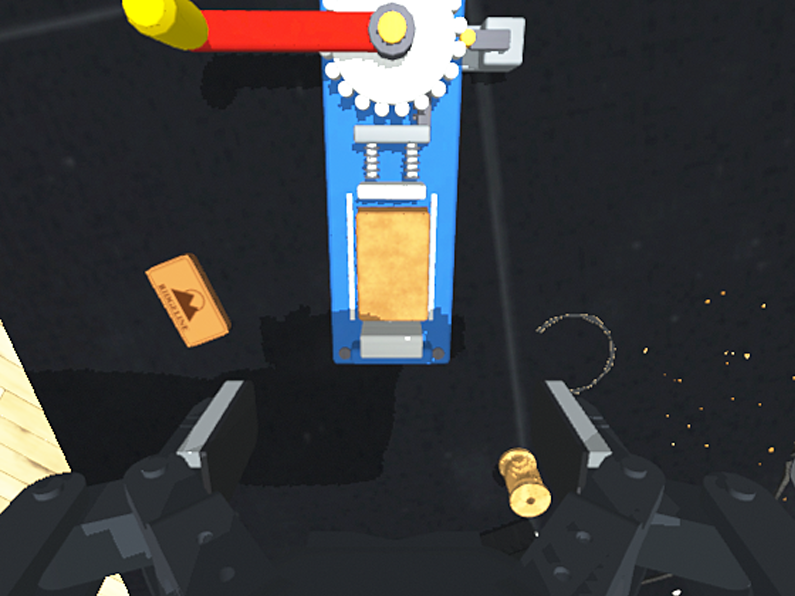

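The block lies squarely between the jaws, with top face at columns 355–430, rows 207–321, and the lever is still at rest. Next is the knob, at about (504,30).

jog_arm([
  [[32,-25.2,0],[0,0,0],-1],
  [[32,-25.2,0],[0,0,0],-1],
  [[32,-25.2,0],[0,0,0],-1],
  [[32,-25.2,0],[0,0,0],-1],
  [[0,0,0],[0,0,0],-1],
  [[0,0,0],[0,0,0],-1],
  [[0,0,0],[0,0,0],-1],
])

```text
t: 10.15
tool_pos: [503.1, 29.4, 177.3]
orientation: [-2.414, -2.009, 0.002]
ft_force: [0.3, 0.4, -0.4]
gripper_width: 85.5
grasp_force: 0.0
```

```bash
cat > k.py <<'E'
from h import *
from scipy.spatial.transform import Rotation as R
o=bot.get_obs();r=R.from_rotvec(o["orientation"]).as_matrix();c=bot.calibration("wrist");im=bot.camera("wrist")
h=cv2.cvtColor(im,cv2.COLOR_RGB2HSV)
def comps(lo,hi):
    m=cv2.inRange(h,lo,hi);n,l,s,ce=cv2.connectedComponentsWithStats(m)
    return [(s[i],ce[i],l==i) for i in range(1,n) if s[i,4]>40]
for s,ce,_ in comps((25,150,100),(35,255,255)):
    print(s,ce.round(1),"z104",(r.T@(at_z(c,ce,104)-o["tool_pos"])).round(1),at_z(c,ce,104).round(1),"z80",at_z(c,ce,80).round(1))
for s,ce,m in comps((0,200,100),(6,255,255)): 
    v,u=np.nonzero(m); print("red",s,ce.round(1))
cv2.imwrite("pics/k.png",im[:,:,::-1])
E
python3 s.py 504.1 30 63;python3 k.py
```

```text
10.15 [503.1  29.4 177.3] yaw 79.52 z [-0.002 -0.    -1.   ] grip 85.5 0.0 F [ 0.3  0.4 -0.4] j [ 0.06  0.28 -0.09  1.21 -0.    1.81]
tool delta [  0.9   1.1 114.3]
[ 263  185   32   42 1017] [278.6 205.9] z104 [ 7.5  0.7 73.3] [505.   36.6 104. ] z80 [503.7  28.9  80. ]
[438 186   8   8  47] [441.6 189.7] z104 [ 18.8 108.5  73.1] [613.1  28.1 104. ] z80 [623.8  19.5  80. ]
[396 189  17  17 199] [404.  196.9] z104 [13.9 84.2 73.2] [588.3  27.7 104. ] z80 [596.2  19.   80. ]
red [ 273  182  119   23 2089] [338.  192.8]
```

```bash
python3 - <<'E'
from h import *
from scipy.spatial.transform import Rotation as R
o=bot.get_obs();r=R.from_rotvec(o["orientation"]).as_matrix();c=bot.calibration("wrist")
im=cv2.imread("pics/k.png");h=cv2.cvtColor(im,cv2.COLOR_BGR2HSV)[180:232,250:310]
m=cv2.inRange(h,(20,150,60),(38,255,255))
for i in range(0,52,2): print(180+i,''.join('#' if h[i,j,2]>235 and m[i,j] else '+' if m[i,j] else '.' for j in range(60)))
for u,z in [((279,211),104),((278.5,199),56)]: print((r.T@(at_z(c,u,z)-o["tool_pos"])).round(1))
# tool-frame expected pixels for knob at prediction
for p in [(504.1,30,104),(504.1,30,56)]: print(proj(c,p).round(1))
E
```

```text
180 ............................................................
182 ............................................................
184 ............................................................
186 ........................+++++++++++.........................
188 ....................++++++++++++++++++......................
190 ..................+++++++++++++++++++++.....................
192 ................+++++++++++++++++++++++++...................
194 ................++++++++++++++++++++++++++..................
196 ...............+++++++++++++++++++++++++++..................
198 ...............+++++++++###########++++++++.................
200 ..............++++++##################+++++.................
202 ..............++++##############+#######++++................
204 ..............++##########################++................
206 ..............++###########################+................
208 ..............+#++##########################+...............
210 .............+#++########################+##+...............
212 .............++#++#######################++##...............
214 ..............+#+#########################+++...............
216 ...............++########################+++................
218 ...............+#+######################+++.................
220 ................+++#####################++..................
222 ...................++################+++....................
224 ....................++++###########+++......................
226 ...........................++++.............................
228 ............................................................
230 ............................................................
[ 3.8  1.1 73.5]
[ -2.1   0.9 121.5]
[278.5 214.9]
[278.3 195.2]
```

jog_arm([
  [[1,1,30],[0,0,0],-1],
  [[0,0,30],[0,0,0],-1],
  [[0,0,25],[0,0,0],-1],
  [[0,0,20],[0,0,0],-1],
  [[0,0,9],[0,0,0],-1],
  [[0,0,0],[0,0,0],-1],
  [[0,0,0],[0,0,0],1],
  [[0,0,0],[0,0,0],1],
  [[0,0,0],[0,0,0],1],
  [[0,0,0],[0,0,0],1],
  [[0,0,0],[0,0,0],1],
  [[0,0,0],[0,0,0],1],
], force=60)

```text
t: 11.4
tool_pos: [504.3, 31.0, 65.2]
orientation: [2.414, 2.01, 0.001]
ft_force: [-3.1, -1.0, 6.4]
gripper_width: 20.5
grasp_force: 58.5
```

jog_arm([
  [[0,0,0],[0,0,0],1],
  [[0,0,0],[0,0,0],1],
])

```text
t: 11.6
tool_pos: [504.3, 30.9, 65.2]
orientation: [2.414, 2.01, 0.001]
ft_force: [-2.6, 0.5, 5.2]
gripper_width: 20.7
grasp_force: 58.5
```

```bash
python3 s.py 504.1 30 63; python3 k.py
```

```text
11.6 [504.3  30.9  65.2] yaw 79.57 z [ 0.001  0.    -1.   ] grip 20.7 58.5 F [-2.6  0.5  5.2] j [ 0.06  0.39 -0.25  0.93  0.    1.81]
tool delta [-1.  -0.1  2.2]
[528 241  13  12 120] [534.2 246.7] z104 [ 29.3  85.9 -38.8] [594.1  44.2 104. ] z80 [611.8  29.6  80. ]
[ 250  245   55   94 4057] [277.2 293.1] z104 [ 11.6  -0.2 -38.8] [506.2  42.3 104. ] z80 [503.5  27.3  80. ]
[472 254  27  25 520] [485.  266.4] z104 [ 22.   70.8 -38.8] [577.9  39.7 104. ] z80 [591.9  24.1  80. ]
red [ 266  238  197   36 5379] [377.6 254. ]
```

The knob is held (20.7 mm, 58 N). I'll swing along the 100 mm arc, starting with two clicks.

jog_arm([
  [[7.8,0.3,0],[0,0,0],1],
  [[7.8,0.9,0],[0,0,0],1],
  [[7.7,1.5,0],[0,0,0],1],
  [[7.6,2.1,0],[0,0,0],1],
  [[7.4,2.7,0],[0,0,0],1],
  [[7.1,3.3,0],[0,0,0],1],
  [[6.9,3.8,0],[0,0,0],1],
  [[6.5,4.4,0],[0,0,0],1],
  [[0,0,0],[0,0,0],1],
  [[0,0,0],[0,0,0],1],
  [[0,0,0],[0,0,0],1],
])

```text
t: 12.75
tool_pos: [533.3, 84.5, 65.2]
orientation: [2.414, 2.009, -0.002]
ft_force: [-3.9, -2.1, 6.7]
gripper_width: 20.3
grasp_force: 58.7
```

```bash
cat > a.py <<'E'
from h import *
from scipy.spatial.transform import Rotation as R
o=bot.get_obs();r=R.from_rotvec(o["orientation"]).as_matrix()
A=np.array([602.5,11.9]);ya=np.radians(79.55);y=np.array([np.cos(ya),np.sin(ya)]);x=np.array([y[1],-y[0]])
d=o["tool_pos"][:2]-A;print("theta",np.arctan2(d@y,-(d@x)),"R",np.linalg.norm(d),"F clamp xy",o["ft_force"][:2]@x,o["ft_force"][:2]@y)
E
python3 s.py; python3 a.py; python3 k.py
```

```text
12.75 [533.3  84.5  65.2] yaw 79.54 z [-0.    -0.001 -1.   ] grip 20.3 58.7 F [-3.9 -2.1  6.7] j [ 0.16  0.45 -0.16  0.97 -0.    1.91]
theta 0.6269605320014884 R 100.36091306277831 F clamp xy -3.4645446398031776 -2.818688981838419
[532  46  28  18 108] [542.2  54.7] z104 [ 88.4  74.1 -39. ] [622.2 158.  104. ] z80 [639.7 157.5  80. ]
[ 250  245   55   94 4138] [277.  293.2] z104 [ 11.6  -0.3 -38.9] [535.1  96.  104. ] z80 [532.3  81.   80. ]
red [272 237  32  21 151] [287.3 245.3]
red [334 273  48  41 748] [355.3 296.6]
```

jog_arm([
  [[6.2,4.9,0],[0,0,0],1],
  [[5.8,5.3,0],[0,0,0],1],
  [[5.3,5.8,0],[0,0,0],1],
  [[4.9,6.2,0],[0,0,0],1],
  [[4.4,6.5,0],[0,0,0],1],
  [[3.8,6.9,0],[0,0,0],1],
  [[3.3,7.1,0],[0,0,0],1],
  [[0,0,0],[0,0,0],1],
  [[0,0,0],[0,0,0],1],
])

```text
t: 13.7
tool_pos: [580.5, 110.1, 65.1]
orientation: [-2.414, -2.01, 0.004]
ft_force: [-6.4, -0.9, 8.9]
gripper_width: 20.4
grasp_force: 58.9
```

```bash
python3 s.py; python3 a.py
```

```text
13.7 [580.5 110.1  65.1] yaw 79.56 z [-0.002 -0.001 -1.   ] grip 20.4 58.9 F [-6.4 -0.9  8.9] j [ 0.19  0.54 -0.    1.03 -0.    1.94]
theta 1.1676481424228822 R 100.67990952320446 F clamp xy -6.151090518779077 -2.0994937208074917
```

jog_arm([
  [[1.6,4.5,0],[0,0,0],1],
  [[1.2,4.5,0],[0,0,0],1],
  [[0,0,0],[0,0,0],1],
  [[0,0,0],[0,0,0],1],
  [[0,0,0],[0,0,0],1],
])

```text
t: 14.2
tool_pos: [589.4, 111.7, 65.1]
orientation: [-2.413, -2.009, 0.004]
ft_force: [-6.0, -0.4, 7.9]
gripper_width: 20.4
grasp_force: 58.9
```

```bash
python3 s.py; python3 a.py; python3 k.py|head -3; python3 - <<'E'
from h import *
import pickle
a=bot.camera("wrist")[:,:,::-1]; t=bot.camera("top")[140:240,180:320,::-1]; s=bot.camera("side")[160:245,220:340,::-1]
r=lambda i,w,h:cv2.resize(i,(w,h),interpolation=cv2.INTER_CUBIC)
cv2.imwrite("pics/fin.png",np.hstack([r(t,400,286),r(s,400,286)]))
E
```

```text
14.2 [589.4 111.7  65.1] yaw 79.58 z [-0.003 -0.    -1.   ] grip 20.4 58.9 F [-6.  -0.4  7.9] j [0.19 0.55 0.02 1.05 0.   1.94]
theta 1.2575386528460502 R 100.65355680102438 F clamp xy -5.796315069342464 -1.441074888095942
[416 128 144  41 968] [508.1 147.6] z104 [ 62.4  69.9 -39.1] [669.5 160.4 104. ] z80 [685.  154.1  80. ]
[541 130  19  11  91] [549.6 133.6] z104 [ 66.6  81.5 -39.1] [681.7 162.5 104. ] z80 [699.9 156.6  80. ]
[ 250  245   55   93 4096] [276.7 293. ] z104 [ 11.6  -0.4 -38.9] [591.2 123.2 104. ] z80 [588.3 108.2  80. ]
```

View pics/fin.png

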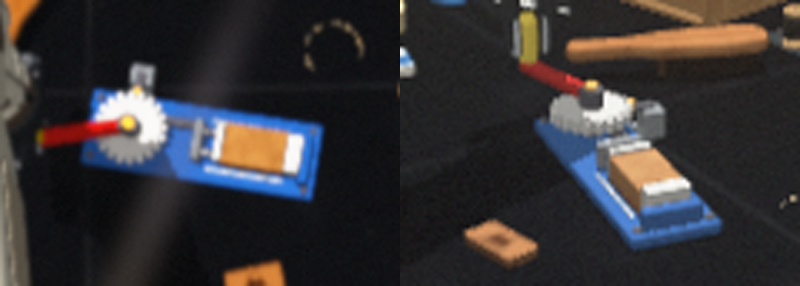

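The views show the block between both jaws, pressed against the fixed jaw at about (293,155). The lever has swung about 72° and the knob is still in the fingers, with theta measured at 1.258 rad.

```bash
python3 -c "
from plant import bot
print(bot.sign_off())"
```

```text
the job is handed in; nothing more can be done
None
```

The job is handed in: the block is clamped against the fixed jaw and the knob is still held at the fourth click, with the lever at about 1.258 rad measured from the arm; the verdict was not shown.

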